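# Store the setting block and hold the thickness gauge open

### The arm

A 6-joint arm with a two-finger parallel gripper is mounted at the origin on the work surface. World frame = base frame: x ahead of the robot, y to its left, z up, the work surface at z = 0. Lengths are in m, angles in rad, forces in N, time in s.
With the tool pointing down it reaches from about 0.35 to 0.925 m from the base axis. Payload 6.4 kg.
Tool frame: the origin (TCP) lies at the very end of the fingers, on their centre line; the grasp point (between the pads) lies 19 mm behind it; z points along the fingers, y is the direction in which the jaws open and shut (so a half turn about z gives the same grasp; the last joint's range is limited). The gripper opens to 94 mm and grips with 3 to 60 N. Pads are 16 mm wide; open, the fingers measure 119 mm over their backs; the gripper's body (75 mm by 177 mm) begins 78 mm behind the grasp point.
Start: joints at [1.045, 0.245, 1.558, -0, 1.339, -0.174], TCP at [0.224, 0.61, 0.205] pointing down, gripper open.
Joint ranges: [-3.13, 3.13], [-1.02, 2.26], [0.13, 2.54], [-0.95, 4.09], [0.21, 2.88], [-2.74, 2.74]. Speed limits (rad/s): [2.57, 2.57, 3.14, 3.14, 3.14, 3.14].

### API

Orientations are given as a unit quaternion [w, x, y, z].
In Python, from rig import state, read_camera, camera_info, close_job gives the robot as it stands.
- The arm moves only by the tool send_rows, never from a script. Its argument "targets" is a list of rows, each a list of 3 entries, a list of its own where there are three numbers: the closure, from -1 (fully open) to 1 (shut), then the shift along the tool's x, y, z in mm, then the turn, a rotation vector about the tool's x, y, z in degrees. A call has 1 to 8 rows; each row is the pose to reach, as a shift and turn from the pose commanded when the call began, along the tool's axes at that moment; what a row does not reach only later rows make up. A row lasts 1/10 s, in which the tool goes at most 50 mm and 8.59 degrees, less where a joint would pass 70% of its speed; a pose out of reach is approached as far as the arm can. A call with a gripper value outside its range is refused whole. The fingers move at their own pace and stop on an object; "grip_force" is the grip in N (left out, the last holds). Time passes only in rows, so rows that repeat a pose let the fingers close. It gives the time, the measured TCP pose, the force and the opening at its end, in the units of the state.
- state(): the state, without advancing time (a new reading comes with each control period).
- read_camera(name): name is "side" or "top" or "wrist"; returns the picture (480x640x3 uint8, red, green, blue); there is no depth.
- camera_info(name): a dict with "fx", "fy", "cx", "cy" (pixels), "rvec" (rotation vector, rad) and "tvec" (3), from world to camera coordinates, as OpenCV has them. Camera axes: x right, y down, z forward; pixel columns grow to the right and rows downward; lengths in m; the calibration is good to about 2 mm. A picture is of the moment at which its call begins: read the wrist's pose just before it. camera_info takes no time and is no camera call; for the wrist camera it gives the pose at the moment of the call.
- close_job(): hands the job in, once; it reports no verdict.
The state is a dict: "t": time; "joint_pos": joint angles; "qd": joint speeds; "effort": joint torques, N m; "ee_pos": TCP position; "ee_rot": TCP orientation; "force": force on the tool from outside, world axes, zero at the start; "ft_torque": the same for the moment, N m; "grip_width": opening from 0.0 (shut) to 1.0 (fully open).
Only numpy, scipy, OpenCV 4.12 (cv2) and the standard library are available. Lean on these libraries where they do the work, as an engineer would, in place of code of your own. Each camera call takes 0.05 s, during which the arm holds its last target. There are 200 camera calls.

### The job

The fibre thickness gauge has just been set. First return the loose steel setting block with two dots to its own slot in the rack, the two-dot one that fits it closely, standing upright, fully down and released. Then swing the gauge's cam lever up to its highest lift point, where it stands straight up over its pivot, and finish while still holding it there against its spring so that a specimen can be slid in; leave the other things where they are.

Things in the scene. Friction and masses are not known exactly. Their poses are not given: they have to be found in the camera images.
- setting_block: loose steel setting block, 22 (its x) x 36 (its y) x 54 mm tall, 0.33 kg, two black dots in a row on its top; stands upright on the desk; origin at the centre of its underside, z up. It fits its slot either way round (half turn).
- slot_2 (a point): centre of the floor of the two-dot slot, the setting block's own: a rectangular pocket 26 mm along the point's x, 40 mm along its y, 16 mm deep, with a 3 mm chamfer at the mouth, in a grey plastic holder (80 x 74 mm, top 16 mm above this point) with a white label with two black dots on its -x side. z up; the pocket floor is 12 mm above the desk.
- rack: fixed aluminium plate 92 x 242 x 6 mm on the desk, origin under its centre; it carries the three holders (one, two and three dots) in any order, 78 mm apart along its y; their tops are 28 mm above the desk.
- slot_1 (a point): same for the one-dot slot: pocket 20 x 32 mm, 16 mm deep; it is occupied by the small block.
- slot_3 (a point): same for the three-dot slot: pocket 34 x 50 mm, 16 mm deep; empty (its block is away); the setting block would stand loose in it and does not belong there.
- small_block: steel block 16 x 28 x 54 mm with one dot, stands in its one-dot slot; origin at the centre of its underside; leave it alone.
- gauge: fixed white thickness gauge, base 160 x 160 x 30 mm (x from -60 to +100 mm), head 80 mm wide with its front face at x = -30 mm and its top at 145 mm, black read-out on the head's rear part up to 180 mm high; origin under the anvil on the desk, z up, its front with the lever faces its -x. A dark index line on the front of the head stands straight above the lever's pivot.
- lever_pivot (a point): point on the lever's hinge axis, level with the middle of the grip rod (90 mm before the gauge's origin, 110 mm above the desk; empty air in front of the pivot). The hinge axis runs along the gauge's x axis.
- lever_grip (a point): middle of the lever's grip: a round black rod, 13 mm in diameter, about 70 mm long, parallel to the hinge axis, 80 mm from it; it sticks out forwards (gauge -x) from the end of a flat steel arm, 42 mm from the middle of the rod to the arm's mid plane; nothing stands in front of it; only the gauge's low base (30 mm high) lies near beneath it.
- lever_arm: the lever that is handled: steel arm (8 x 16 mm section) with the grip rod; origin on the hinge axis, its y axis points from the axis towards the grip, its x axis along the hinge.
- cam_lever (a joint): angle of the cam lever: 0 = resting on its stop, arm level and pointing to the gauge's +y; grows as the grip swings up and over (turning about the gauge's +x axis from +y to up); 1.571 = straight up, the highest lift; end stop at 2.15, beyond straight up the foot comes down again. A spring returns it to 0 whenever it is let go: about 2 N at the grip when level, 4 N when upright.
- presser_foot (a joint): lift of the gauge's round presser foot above its rest, in m: 0 with the lever at rest, about 0.0098 at the highest point with the lever upright, less on either side of it.
- jar: closed jar, 52 mm in diameter, 75 mm tall, origin under its centre; leave alone.
- slide_box: flat blue and white box 85 x 55 x 24 mm, origin under its centre; leave alone.
- mouse: black computer mouse 105 x 60 x 31 mm, origin under its centre; leave alone.
There are look-alikes about, which are no part of the job. Leave any green or yellow look-alike of the setting_block alone.

How it is judged:
By the outcome, as a careful person would: the job done as asked, in the order asked, and still so for the second after the job is handed in, while the arm keeps its last pose, push and grip.
It also fails if it takes over 59 s, if anything falls off the work surface, if the arm or the gripper's body presses on something with over 40 N, if the wrist force passes 120 N, or if a joint passes its speed limit or range.

## Working session

There is one attempt and no reset: what is moved stays moved. The work goes in short steps, Python scripts to look and compute and a tool call to move; the robot and the scene stay as the last step left them, time stands still between calls to the robot, and variables do not carry over. Pictures are saved under pics/ and viewed, about 8 in all and at most 12, crops included, and the job is handed in when it is done.

Besides the shell and the picture viewer there is one more tool, called after ">>>" by a JSON object that holds its "op" and its "data". send_rows: Moves the arm, as the interface text tells. Its arguments: {"type":"object","properties":{"targets":{"type":"array"},"grip_force":{"type":"number"}},"required":["targets"]}

```bash
mkdir -p pics; ls; python3 - <<'E'
from rig import *
import cv2
for n in ("top","side"):
    cv2.imwrite(f"pics/{n}0.png",read_camera(n)[:,:,::-1]); print(n,camera_info(n))
print(state())
E
```

```text
pics
top {'fx': 530.6040347778611, 'fy': 530.6040347778611, 'cx': 313.8412421427509, 'cy': 248.46281954503752, 'rvec': array([ 2.17673707, -2.16715024,  0.12578203]), 'tvec': array([0.02136852, 0.55204055, 1.31783779])}
side {'fx': 621.1364737954804, 'fy': 621.1364737954804, 'cx': 316.3345366981802, 'cy': 244.94744281952364, 'rvec': array([ 2.08326141, -0.82998264,  0.43182948]), 'tvec': array([-0.35809071,  0.32299675,  1.02014141])}
{'t': 0.1, 'joint_pos': array([ 1.04490249e+00,  2.45712473e-01,  1.55884338e+00, -8.66619969e-06,
        1.33870491e+00, -1.74105914e-01]), 'qd': array([ 8.77318043e-05, -2.43258932e-03,  3.85680632e-04, -1.16059455e-03,
       -5.54441284e-04, -5.04183075e-04]), 'effort': array([-1.46252246e-04, -4.16907620e+01, -3.15530097e+01,  6.87311590e-02,
        3.08928173e-02, -2.34936277e-05]), 'ee_pos': array([0.22370947, 0.60973482, 0.20450206]), 'ee_rot': array([-2.82034810e-04,  1.74987329e-01,  9.84570332e-01, -7.84933556e-04]), 'force': array([0.38159885, 0.57173489, 0.00204856]), 'ft_torque': array([-0.03406295, -0.01671379, -0.02526406]), 'grip_width': 1.0006804974493964}
```

View pics/top0.png

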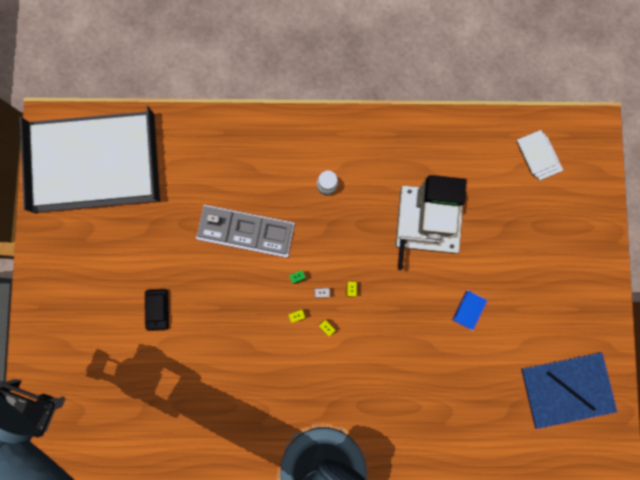

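View pics/side0.png

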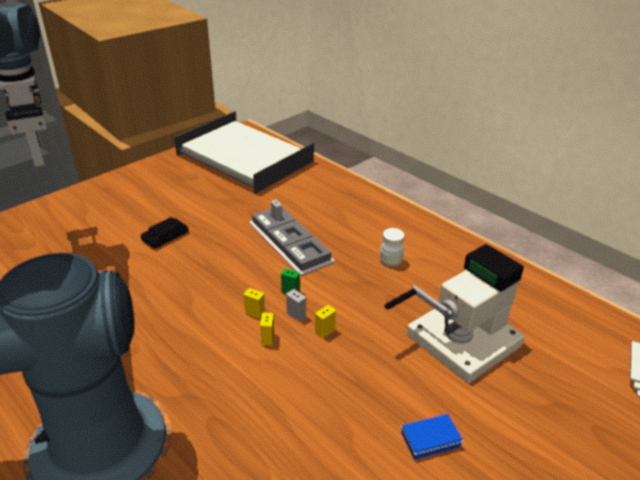

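Top view: the grey two-dot candidate is at (322,293). The green one at (297,277) and the yellow ones at (352,289), (297,316) and (327,327) are look-alikes. The rack is at (245,230), with holders one, two and three dots from left to right. The black grip rod is at (402,254) and the gauge at about (432,222). The side view agrees: grey block at (296,304), rod at (400,298).

```bash
cat > h.py <<'E'
import numpy as np, cv2
from rig import *
def ray(n,uv,ci=None):
    c=ci or camera_info(n); R,_=cv2.Rodrigues(np.array(c['rvec'])); t=np.array(c['tvec'])
    d=R.T@np.array([(uv[0]-c['cx'])/c['fx'],(uv[1]-c['cy'])/c['fy'],1]); return -R.T@t,d
def plane(n,uv,z,ci=None):
    o,d=ray(n,uv,ci); return o+d*(z-o[2])/d[2]
def tri(r1,r2):
    (a,d),(b,e)=r1,r2
    s=np.linalg.lstsq(np.stack([d,-e],1),b-a,rcond=None)[0]; p,q=a+d*s[0],b+e*s[1]
    return (p+q)/2,np.linalg.norm(p-q)
def proj(n,P,ci=None):
    c=ci or camera_info(n); K=np.array([[c['fx'],0,c['cx']],[0,c['fy'],c['cy']],[0,0,1]])
    return cv2.projectPoints(np.array(P,float).reshape(-1,3),np.array(c['rvec']),np.array(c['tvec']),K,None)[0][:,0]
def totool(dw):
    "world shift (m) -> tool axes mm"
    from scipy.spatial.transform import Rotation as Ro
    q=state()['ee_rot']; return Ro.from_quat(np.r_[q[1:],q[0]]).inv().apply(dw)*1000
E
python3 - <<'E'
from h import *
im=cv2.imread('pics/top0.png')
a=cv2.resize(im[195:340,190:370],None,fx=4,fy=4,interpolation=3)
cv2.imwrite('pics/c1.png',a)
cv2.imwrite('pics/c2.png',cv2.resize(im[165:285,380:480],None,fx=5,fy=5,interpolation=3))
print('block',plane('top',(322,293),.054))
for p in [(213,220),(243,230),(275,237)]: print(plane('top',p,.028))
print('rod ends',plane('top',(404,240),.11),plane('top',(402,268),.11))
print(proj('wrist',[.45,.0,.05]),camera_info('wrist'))
E
```

```text
block [0.43879605 0.00347732 0.054     ]
[0.62375407 0.28121152 0.028     ]
[0.59842815 0.20436072 0.028     ]
[0.58088762 0.12273358 0.028     ]
rod ends [ 0.56480045 -0.19108931  0.11      ] [ 0.49764981 -0.18537703  0.11      ]
[[-74.29576493 556.57777156]] {'fx': 347.47964336044726, 'fy': 347.47964336044726, 'cx': 317.0451277427098, 'cy': 241.36907615876532, 'rvec': array([-2.41230058, -1.68407561, -0.19862318]), 'tvec': array([-0.64963529, -0.02412179,  0.38932909])}
```

View pics/c1.png

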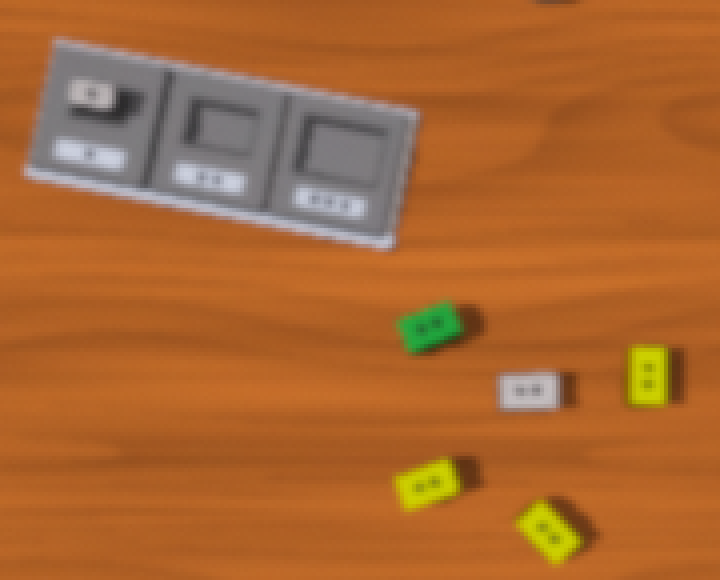

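View pics/c2.png

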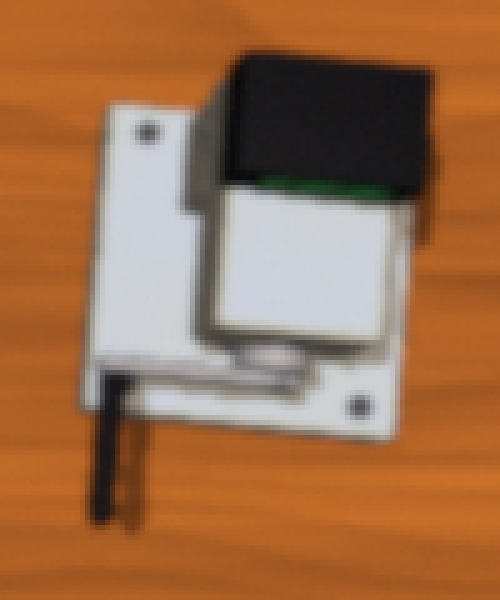

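The crops confirm it. The steel-grey two-dot block is at top px (322,293) and the green and yellow ones are look-alikes. The two-dot pocket is the middle one, at px (246,226). The lever's black rod runs from (402,268) to (404,240), with its arm going right to the pivot.

```bash
cat >> h.py <<'E'
from scipy.spatial.transform import Rotation as Ro
def Rnow():
    q=state()['ee_rot']; return Ro.from_quat(np.r_[q[1:],q[0]])
def move_to(pos,ydir_deg,ref=None):
    "shift mm & turn deg (tool axes) to TCP pos, pointing down, jaws along world angle (mod 180, nearest)"
    R=Rnow(); p=state()['ee_pos']
    best=None
    for a in (ydir_deg,ydir_deg+180):
        y=np.array([np.cos(np.radians(a)),np.sin(np.radians(a)),0]); z=np.array([0,0,-1.]); x=np.cross(y,z)
        rv=np.degrees((R.inv()*Ro.from_matrix(np.stack([x,y,z],1))).as_rotvec())
        if best is None or abs(rv).sum()<abs(best).sum(): best=rv
    return np.round(R.inv().apply(np.array(pos)-p)*1000,1),np.round(best,2)
E
python3 - <<'E'
from h import *
im=cv2.imread('pics/top0.png'); hsv=cv2.cvtColor(im,cv2.COLOR_BGR2HSV)
m=((hsv[...,1]<60)&(hsv[...,2]>110)).astype(np.uint8)
n,l,s,c=cv2.connectedComponentsWithStats(m)
for i in range(1,n):
    x,y,w,h,a=s[i]
    if 190<x<370 and 190<y<300 and a>20:
        ct=cv2.findContours((l==i).astype(np.uint8),0,1)[0][0]; r=cv2.minAreaRect(ct)
        print(s[i],r)
P=[plane('top',p,.054)[:2] for p in [(315,293),(330,293.3)]]
def cr(p,z): return plane('top',(190+p[0]/4-.4,195+p[1]/4-.4),z)
lab=[cr(p,.028) for p in [(90,155),(209,179),(330,203)]]
d=lab[0]-lab[2]; print('rack y ang',np.degrees(np.arctan2(d[1],d[0])))
print('slot2',cr((224,127),.028-.008),'block',cr((530,390),.054))
# block edge
e=cr((562,372),.054)-cr((500,374),.054); print(np.degrees(np.arctan2(e[1],e[0])))
print(move_to([.437,.003,.20],0))
print(Rnow().as_matrix().round(3))
E
```

```text
[ 196  205   99   52 2733] ((245.07693481445312, 230.61538696289062), (93.74351501464844, 35.3009033203125), 11.309932708740234)
[315 288  15   9 124] ((322.0, 292.0), (8.0, 14.0), 90.0)
rack y ang 78.91697212067227
slot2 [0.60903091 0.19887196 0.02      ] block [0.44101277 0.00323525 0.054     ]
-87.91688930479866
(array([-409.3, -496.1,    5.2]), array([-9.000e-02,  4.000e-02,  6.984e+01]))
[[-0.939  0.345 -0.001]
 [ 0.345  0.939 -0.001]
 [ 0.    -0.002 -1.   ]]
```

>>> {"op": "send_rows", "data": {"targets": [[-1,[-50,-62,0],[0,0,8.5]],[-1,[-100,-124,0],[0,0,17]],[-1,[-150,-185,0],[0,0,25.5]],[-1,[-200,-245,0],[0,0,34]],[-1,[-250,-305,0],[0,0,42.5]],[-1,[-300,-366,0],[0,0,51]],[-1,[-350,-426,0],[0,0,59.5]],[-1,[-409,-496,5],[0,0,69.8]]]}}

```text
t: 0.9
ee_pos: [0.3555, 0.2306, 0.2044]
ee_rot: [0.0, 0.698, 0.716, 0.0]
force: [0.9, 0.3, 0.0]
grip_width: 0.999
```

>>> {"op": "send_rows", "data": {"targets": [[-1,[-45,15,0],[0,0,1.4]],[-1,[-90,30,0],[0,0,1.4]],[-1,[-135,45,0],[0,0,1.4]],[-1,[-180,60,0],[0,0,1.4]],[-1,[-228,76,0],[0,0,1.4]],[-1,[-228,76,0],[0,0,1.4]],[-1,[-228,76,0],[0,0,1.4]]]}}

```text
t: 1.6
ee_pos: [0.4382, 0.0063, 0.2041]
ee_rot: [-0.001, 0.706, 0.708, -0.0]
force: [0.1, 1.2, 0.6]
grip_width: 1.0
```

```bash
python3 - <<'E'
from h import *
print(state()['ee_pos'],state()['ee_rot'])
c=camera_info('wrist'); print(c); im=read_camera('wrist')[:,:,::-1]; cv2.imwrite('pics/w1.png',im)
print(proj('wrist',[[.439,.003,.054],state()['ee_pos']],c))
E
```

```text
[0.43816005 0.0063243  0.2041421 ] [-6.62257595e-04  7.05855958e-01  7.08355061e-01 -1.87665311e-04]
{'fx': 347.47964336044726, 'fy': 347.47964336044726, 'cx': 317.0451277427098, 'cy': 241.36907615876532, 'rvec': array([-2.90811183e+00, -5.06532207e-03,  2.80914283e-04]), 'tvec': array([-0.43824903, -0.01887572,  0.39021832])}
[[317.79405687 233.3465358 ]
 [316.31452453 282.99779422]]
```

View pics/w1.png

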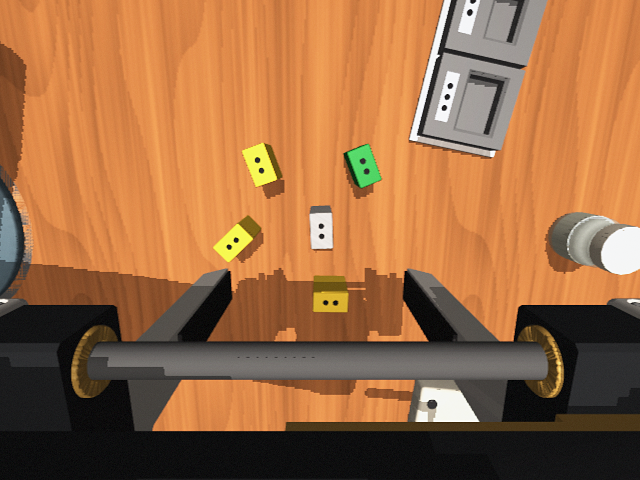

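Wrist view: the grey block's bright top is centred at about (321,231) with its dots running along the image rows. A yellow block at (331,300) is the -y neighbour, and its gap is ample. Next I'll measure the top face.

```bash
python3 - <<'E'
from h import *
im=cv2.imread('pics/w1.png'); c=camera_info('wrist'); sub=im[205:260,300:345].astype(int)
m=((sub.min(2)>150)&(sub.max(2)-sub.min(2)<40)).astype(np.uint8)
m=cv2.morphologyEx(m,3,np.ones((7,7),np.uint8))
ct=max(cv2.findContours(m,0,1)[0],key=cv2.contourArea); r=cv2.minAreaRect(ct); print(r)
b=cv2.boxPoints(r)+[300,205]; P=np.array([plane('wrist',q,.054,c) for q in b]); print(b.round(1),P.round(4)); print(P.mean(0))
e=[P[1]-P[0],P[2]-P[1]]; e=max(e,key=np.linalg.norm); a=np.degrees(np.arctan2(e[1],e[0]))+90; a=(a+90)%180-90; print(a, [np.linalg.norm(P[i+1]-P[i]) for i in (0,1)])
M=P.mean(0); print(move_to([M[0],M[1],.022],a))
E
```

```text
((21.0, 25.5), (35.0, 22.0), 90.0)
[[310. 213.]
 [332. 213.]
 [332. 248.]
 [310. 248.]] [[ 0.4312  0.0239  0.054 ]
 [ 0.4523  0.024   0.054 ]
 [ 0.4528 -0.0106  0.054 ]
 [ 0.4313 -0.0107  0.054 ]]
[0.4418881  0.00662823 0.054     ]
0.8924985006331241 [np.float64(0.021048780459968153), np.float64(0.03457902477534154)]
(array([ -0.8,   4.1, 182.1]), array([-0.06, -0.04, -0.56]))
```

>>> {"op": "send_rows", "data": {"targets": [[-0.05,[-1,4,30],[0,0,-1.5]],[-0.05,[-1,4,70],[0,0,-1.5]],[-0.05,[-1,4,110],[0,0,-1.5]],[-0.05,[-1,4,140],[0,0,-1.5]],[-0.05,[-1,4,165],[0,0,-1.5]],[-0.05,[-1,4,182],[0,0,-1.5]],[-0.05,[-1,4,182],[0,0,-1.5]]], "grip_force": 30}}

```text
t: 2.35
ee_pos: [0.4396, 0.0083, 0.0203]
ee_rot: [-0.003, 0.694, 0.719, -0.001]
force: [0.1, 0.2, -0.5]
grip_width: 0.525
```

>>> {"op": "send_rows", "data": {"targets": [[1,[0,0,0],[0,0,0]],[1,[0,0,0],[0,0,0]],[1,[0,0,0],[0,0,0]],[1,[0,0,0],[0,0,0]],[1,[0,0,0],[0,0,0]],[1,[0,0,0],[0,0,0]]]}}

```text
t: 2.95
ee_pos: [0.443, 0.0059, 0.0235]
ee_rot: [0.0, 0.696, 0.718, 0.0]
force: [-2.3, 0.6, 6.9]
grip_width: 0.232
```

>>> {"op": "send_rows", "data": {"targets": [[1,[0,0,-10],[0,0,0]],[1,[0,0,-40],[0,0,0]],[1,[0,0,-80],[0,0,0]],[1,[0,0,-110],[0,0,0]],[1,[0,0,-110],[0,0,0]]]}}

```text
t: 3.45
ee_pos: [0.4455, 0.0051, 0.1372]
ee_rot: [0.004, 0.696, 0.718, 0.002]
force: [1.8, -0.3, -2.3]
grip_width: 0.233
```

```bash
python3 - <<'E'
from h import *
s=state();print(s['ee_pos'],s['ee_rot'],s['grip_width'],s['force']); print(move_to([.598,.14,.135],-11))
E
```

```text
[0.44554685 0.00510961 0.13716857] [0.00423512 0.69563399 0.71837972 0.00244774] 0.2333305198837809 [ 1.78978603 -0.28573537 -2.3380625 ]
(array([129.9, 156.7,   3.3]), array([ 0.55,  0.09, 12.84]))
```

>>> {"op": "send_rows", "data": {"targets": [[1,[26,31,0],[0,0,4]],[1,[52,62,0],[0,0,8]],[1,[78,94,0],[0,0,12.8]],[1,[104,125,0],[0,0,12.8]],[1,[130,157,3],[0,0,12.8]],[1,[130,157,3],[0,0,12.8]],[1,[130,157,3],[0,0,12.8]],[1,[130,157,3],[0,0,12.8]]]}}

```text
t: 4.25
ee_pos: [0.5937, 0.1403, 0.1281]
ee_rot: [-0.001, 0.772, 0.636, -0.001]
force: [0.5, -0.4, -1.9]
grip_width: 0.227
```

```bash
python3 - <<'E'
from h import *
s=state();print(s['ee_pos'],s['ee_rot'],s['grip_width'],s['force'])
c=camera_info('wrist'); im=read_camera('wrist')[:,:,::-1]; cv2.imwrite('pics/w2.png',im); import pickle; pickle.dump((c,s),open('w2.pkl','wb'))
E
```

```text
[0.59373043 0.14031089 0.12811766] [-7.11039144e-04  7.71500613e-01  6.36227127e-01 -1.15837363e-03] 0.22725251274908523 [ 0.49458056 -0.36999148 -1.91696711]
```

View pics/w2.png

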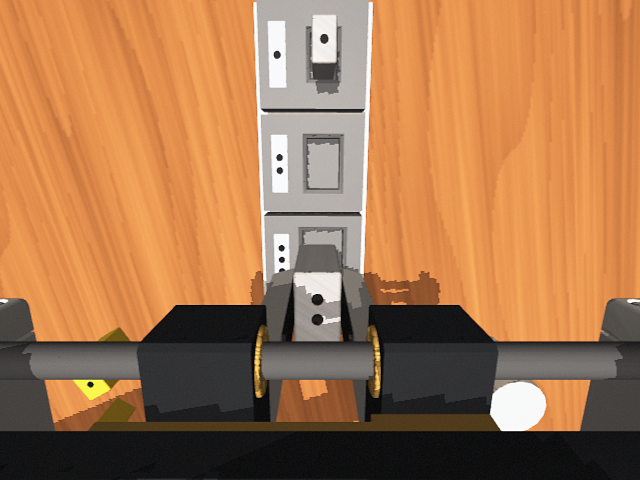

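Wrist view: the two-dot pocket rim runs from (303,134) to (344,193). The held block's top has dots at (317,299) and (318,320), and the block is aligned with the rack.

```bash
python3 - <<'E'
from h import *
import pickle
c,s=pickle.load(open('w2.pkl','rb'))
im=cv2.imread('pics/w2.png'); cr=cv2.resize(im[115:345,240:390],None,fx=4,fy=4,interpolation=0)[:,:]
cr=np.hstack([cr[:400],cr[520:920]]); cv2.imwrite('pics/c3.png',cr[:, :800] if 0 else cv2.resize(cr,(800,267)))
R=[plane('wrist',q,.028,c) for q in [(303,134.5),(344,133.5),(344,193.5),(303,194)]]
M=np.mean(R,0); print('slot',M,'size',[np.linalg.norm(R[i]-R[(i+1)%4]).round(4) for i in range(4)])
P=lambda q,z:plane('wrist',q,z,c)
for a,b,z in [((256,5),(265,270),.006),((371,5),(362,270),.006),((277,55),(280.5,247),.028),((261,112),(263,212),.028),((303,134),(303,194),.028),((344,133),(344,193),.028)]:
    d=P(a,z)-P(b,z); print(a,np.degrees(np.arctan2(d[1],d[0])))
zt=s['ee_pos'][2]+.031
A,B=P((317,299),zt),P((318,320),zt); d=A-B
print('blk',(A+B)/2,np.degrees(np.arctan2(d[1],d[0])),np.linalg.norm(d),s['ee_pos'])
print('jaw',np.degrees(np.arctan2(*Rnow().as_matrix()[[1,0],1])))
T=s['ee_pos']+M-(A+B)/2; T[2]=.06; print(T,move_to(T,-11))
E
```

```text
slot [0.6105151 0.2008283 0.028    ] size [np.float64(0.0316), np.float64(0.046), np.float64(0.0328), np.float64(0.0457)]
(256, 5) 78.87276775203415
(371, 5) 78.88583432115558
(277, 55) 78.62437931299122
(261, 112) 78.07766408730383
(303, 134) 78.47624451060015
(344, 133) 80.04971364380594
blk [0.59403078 0.13977518 0.15911766] 81.56017417469536 0.010452857838888763 [0.59373043 0.14031089 0.12811766]
jaw -10.99748433623276
[0.61021476 0.20136402 0.06      ] (array([63.2,  4.4, 68.7]), array([-0.1 ,  0.03,  0.  ]))
```

>>> {"op": "send_rows", "data": {"targets": [[1,[32,2,0],[0,0,0]],[1,[63,4,0],[0,0,0]],[1,[63,4,20],[0,0,0]],[1,[63,4,40],[0,0,0]],[1,[63,4,55],[0,0,0]],[1,[63,4,55],[0,0,0]],[1,[63,4,55],[0,0,0]],[1,[63,4,55],[0,0,0]]]}}

```text
t: 5.1
ee_pos: [0.612, 0.2018, 0.076]
ee_rot: [0.001, 0.772, 0.636, 0.001]
force: [0.2, -0.1, -3.3]
grip_width: 0.233
```

```bash
python3 - <<'E'
from h import *
s=state();print(s['ee_pos'],s['ee_rot'],s['grip_width'],s['force'],move_to([.6102,.2014,.036],-11))
E
```

```text
[0.61198088 0.20177778 0.07604493] [5.97456872e-04 7.71523855e-01 6.36199332e-01 9.97127433e-04] 0.23268171682180538 [ 0.15884279 -0.11718803 -3.32139352] (array([-0.7, -1.8, 40. ]), array([ 0.13, -0.04,  0.02]))
```

>>> {"op": "send_rows", "data": {"targets": [[1,[-0.5,-1.5,6],[0,0,0]],[1,[-0.5,-1.5,14],[0,0,0]],[1,[-0.5,-1.5,22],[0,0,0]],[1,[-0.5,-1.5,29],[0,0,0]],[1,[-0.5,-1.5,35],[0,0,0]],[1,[-0.5,-1.5,38],[0,0,0]],[1,[-0.5,-1.5,39],[0,0,0]],[1,[-0.5,-1.5,39],[0,0,0]]]}}

```text
t: 5.9
ee_pos: [0.6097, 0.2018, 0.0357]
ee_rot: [0.0, 0.771, 0.636, 0.0]
force: [0.9, 0.8, -2.8]
grip_width: 0.232
```

>>> {"op": "send_rows", "data": {"targets": [[1,[0,0,1],[0,0,0]],[1,[0,0,2],[0,0,0]],[1,[0,0,2],[0,0,0]],[1,[0,0,2],[0,0,0]]], "grip_force": 10}}

```text
t: 6.3
ee_pos: [0.61, 0.2019, 0.0355]
ee_rot: [0.0, 0.771, 0.636, 0.0]
force: [-4.4, -1.7, 7.2]
grip_width: 0.233
```

>>> {"op": "send_rows", "data": {"targets": [[0.0,[0,0,1],[0,0,0]],[0.0,[0,0,0],[0,0,0]],[0.0,[0,0,0],[0,0,0]],[0.0,[0,0,0],[0,0,0]],[0.0,[0,0,-30],[0,0,0]],[0.0,[0,0,-75],[0,0,0]],[0.0,[-50,0,-110],[0,0,0]],[0.0,[-80,0,-140],[0,0,0]]]}}

```text
t: 7.1
ee_pos: [0.5942, 0.1251, 0.1723]
ee_rot: [-0.0, 0.771, 0.637, -0.0]
force: [0.5, 0.1, 0.3]
grip_width: 0.501
```

>>> {"op": "send_rows", "data": {"targets": [[0.0,[0,0,0],[0,0,0]],[0.0,[0,0,0],[0,0,0]],[0.0,[0,0,0],[0,0,0]]]}}

```text
t: 7.4
ee_pos: [0.5938, 0.1263, 0.1696]
ee_rot: [-0.001, 0.771, 0.637, -0.001]
force: [-1.0, 0.3, -0.1]
grip_width: 0.5
```

```bash
python3 - <<'E'
from h import *
import pickle
s=state();print(s['ee_pos'],s['ee_rot'],s['grip_width'],s['force'])
c=camera_info('wrist'); im=read_camera('wrist')[:,:,::-1]; cv2.imwrite('pics/w3.png',im); pickle.dump((c,s),open('w3.pkl','wb'))
E
```

```text
[0.59384661 0.12625055 0.16962942] [-0.00094503  0.77118408  0.63661075 -0.00098142] 0.4997253411942118 [-1.04392559  0.27484647 -0.09245981]
```

View pics/w3.png

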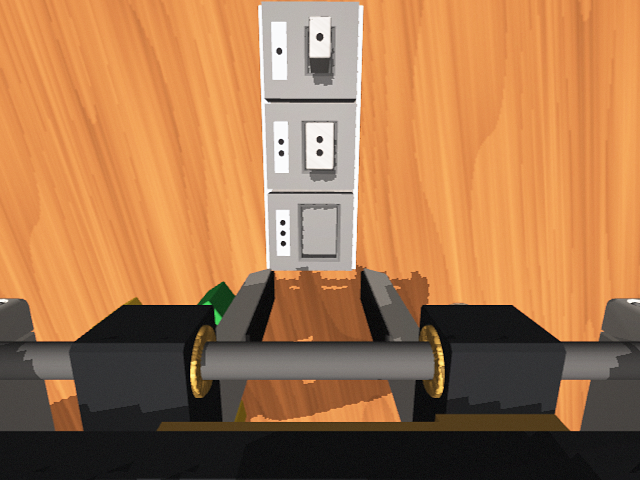

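The two-dot block stands in the middle two-dot pocket, top at (319,146). The small block at (319,36) is untouched and the three-dot slot is empty. Next I'll estimate the lever position from the top and side views.

```bash
python3 - <<'E'
from h import *
g=lambda p,z:plane('top',(380+p[0]/5-.4,165+p[1]/5-.4),z)
C=[g(p,.03) for p in [(80,408),(110,103),(396,438)]]
x=C[1]-C[0]; y=C[0]-C[2]
print('yaw',np.degrees(np.arctan2(x[1],x[0])),np.degrees(np.arctan2(y[1],y[0]))-90,np.linalg.norm(x),np.linalg.norm(y))
rd=g((101,520),.11)-g((118,385),.11); print('rod dir',np.degrees(np.arctan2(-rd[1],-rd[0])))
yaw=np.arctan2(x[1],x[0])
# gauge origin from base corner at gauge (-60,+80)
ex=np.array([np.cos(yaw),np.sin(yaw),0]); ey=np.array([-ex[1],ex[0],0])
O=C[0]+.06*ex-.08*ey; print('O',O,'grip by base',O-.09*ex+.08*ey,'pivot',O-.09*ex)
f=tri(ray('top',(380+101/5-.4,165+518/5-.4)),ray('side',(388,305))); b=tri(ray('top',(380+118/5-.4,165+383/5-.4)),ray('side',(415,291)))
print('front end',f,'back',b)
G=f[0]+.035*ex;print('G',G)
p=O-.09*ex+.08*ey
print(move_to([p[0],p[1],.25],np.degrees(yaw)+90))
E
```

```text
yaw -6.29201621480583 -5.168721546522576 0.1589809168047179 0.16138192043509192
rod dir -7.9181455548778965
O [ 0.60952598 -0.27008114  0.03      ] grip by base [ 0.52883578 -0.18069942  0.03      ] pivot [ 0.52006812 -0.26021752  0.03      ]
front end (array([ 0.49832854, -0.18102794,  0.11271873]), np.float64(0.0038183775195167213)) back (array([ 0.56320502, -0.19029312,  0.11371332]), np.float64(0.0049593288486427505))
G [ 0.53311771 -0.18486379  0.11271873]
(array([-313.9,   -5.9,  -80.5]), array([-0.13,  0.16, 85.4 ]))
```

```bash
python3 - <<'E'
from h import *
print(move_to([.48,-.178,.23],84), state()['joint_pos'])
E
```

```text
(array([-320.5,  -54.3,  -60.4]), array([-0.13,  0.16, 85.1 ])) [2.31741899e-02 1.82299265e-01 1.69937926e+00 2.46886296e-04
 1.26323753e+00 2.13256613e-01]
```

>>> {"op": "send_rows", "data": {"targets": [[-0.2,[-32,-5,-10],[0,0,8.5]],[-0.2,[-64,-11,-20],[0,0,17]],[-0.2,[-96,-16,-30],[0,0,25.5]],[-0.2,[-128,-22,-40],[0,0,34]],[-0.2,[-160,-27,-50],[0,0,42.5]],[-0.2,[-192,-33,-60],[0,0,51]],[-0.2,[-224,-38,-60],[0,0,59.5]],[-0.2,[-256,-43,-60],[0,0,68]]]}}

```text
t: 8.25
ee_pos: [0.5033, -0.1176, 0.2302]
ee_rot: [-0.001, 0.996, 0.094, -0.001]
force: [0.0, 0.4, -0.0]
grip_width: 0.602
```

```bash
python3 - <<'E'
from h import *
print(state()['ee_pos'],move_to([.48,-.178,.23],84), state()['joint_pos'])
E
```

```text
[ 0.50333752 -0.11762657  0.23017094] (array([-34.2,  54.9,   0.2]), array([-0.06,  0.1 , 16.8 ])) [-4.49232407e-01 -9.09712388e-02  1.86815885e+00  1.12190856e-04
  1.36635464e+00  9.33120598e-01]
```

>>> {"op": "send_rows", "data": {"targets": [[-0.2,[-17,27,0],[0,0,8.4]],[-0.2,[-34,55,0],[0,0,16.8]],[-0.2,[-34,55,0],[0,0,16.8]],[-0.2,[-34,55,0],[0,0,16.8]],[-0.2,[-34,55,0],[0,0,16.8]]]}}

```text
t: 8.75
ee_pos: [0.4813, -0.1767, 0.2305]
ee_rot: [-0.001, 0.999, -0.049, -0.001]
force: [-0.2, -0.9, 0.2]
grip_width: 0.602
```

```bash
python3 - <<'E'
from h import *
import pickle
s=state();print(s['ee_pos'],s['ee_rot'],s['grip_width'],s['force'])
c=camera_info('wrist'); im=read_camera('wrist')[:,:,::-1]; cv2.imwrite('pics/w4.png',im); pickle.dump((c,s),open('w4.pkl','wb'))
print(proj('wrist',[[.53,-.183,.11],[.521,-.262,.11]],c))
E
```

```text
[ 0.48130953 -0.17672442  0.23051912] [-5.34562654e-04  9.98808639e-01 -4.87919128e-02 -6.05638794e-04] 0.6017744055038401 [-0.20585232 -0.85772002  0.15569243]
[[319.38277937 180.07363406]
 [412.68353489 181.57413104]]
```

View pics/w4.png

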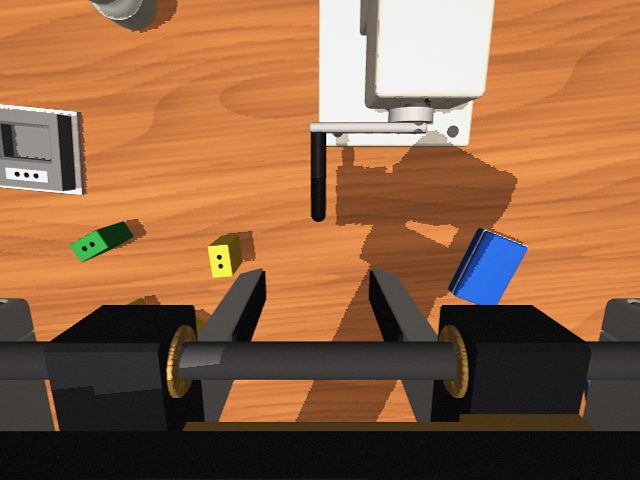

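Wrist view: the black rod runs from (319,133) to (318,221), and the arm at row 127 leads to the hub at (411,115). The predicted rod middle, (319,180), agrees.

```bash
python3 - <<'E'
from h import *
import pickle
c,s=pickle.load(open('w4.pkl','rb')); P=lambda q,z=.11:plane('wrist',q,z,c)
a,b=P((318.7,135)),P((318.2,216)); d=a-b; print('rod yaw',np.degrees(np.arctan2(d[1],d[0])),np.linalg.norm(d))
l,r=P((315,123.5),.118),P((425,124.5),.118); d=l-r; print('arm yaw',np.degrees(np.arctan2(d[1],d[0]))-90,np.linalg.norm(d))
l,r=P((320,146),.03),P((470,146),.03);d=l-r; print('base yaw',np.degrees(np.arctan2(d[1],d[0]))-90,np.linalg.norm(d))
G=P((318.5,177)); print('G',G, 'front',P((318,221)),'armplane',P((319,127),.118),'hub',P((411,115)),P((391,115)),P((433,115)))
print(move_to([G[0],G[1],.091],84.2))
E
```

```text
rod yaw -5.903867013000473 0.06771125052861014
arm yaw -6.106033546043918 0.0878921102051902
base yaw -5.602778884341177 0.15809789162348883
G [ 0.53263905 -0.18250064  0.11      ] front [ 0.49492459 -0.17840114  0.11      ] armplane [ 0.5722658  -0.18673422  0.118     ] hub [ 0.57486688 -0.26243091  0.11      ] [ 0.57646253 -0.24619706  0.11      ] [ 0.57311212 -0.28028337  0.11      ]
(array([ 51.7,   0.9, 139.7]), array([-0.04,  0.05,  0.21]))
```

>>> {"op": "send_rows", "data": {"targets": [[-0.2,[25,1,0],[0,0,0]],[-0.2,[50,1,10],[0,0,0]],[-0.2,[50,1,50],[0,0,0]],[-0.2,[50,1,90],[0,0,0]],[-0.2,[50,1,120],[0,0,0]],[-0.2,[50,1,140],[0,0,0]],[-0.2,[50,1,140],[0,0,0]],[-0.2,[50,1,140],[0,0,0]]], "grip_force": 25}}

```text
t: 9.6
ee_pos: [0.5312, -0.1833, 0.0917]
ee_rot: [-0.0, 0.999, -0.049, 0.0]
force: [0.0, -0.1, 0.7]
grip_width: 0.602
```

>>> {"op": "send_rows", "data": {"targets": [[1,[0,0,0],[0,0,0]],[1,[0,0,0],[0,0,0]],[1,[0,0,0],[0,0,0]],[1,[0,0,0],[0,0,0]],[1,[0,0,0],[0,0,0]],[1,[0,0,0],[0,0,0]],[1,[0,0,0],[0,0,0]]]}}

```text
t: 10.3
ee_pos: [0.5309, -0.1823, 0.0914]
ee_rot: [-0.002, 0.999, -0.05, 0.0]
force: [1.3, 6.7, 2.1]
grip_width: 0.127
```

```bash
python3 - <<'E'
from h import *
s=state();print(s['ee_pos'],s['ee_rot'],s['grip_width'],s['force'])
G=np.array(s['ee_pos']); 
for k in (20,40,60,80,90):
    a=np.radians(k); print(k,80*(np.cos(a)-1),80*np.sin(a))
print(Rnow().as_matrix().round(3))
E
```

```text
[ 0.53089668 -0.18234703  0.09138387] [-1.85015354e-03  9.98725259e-01 -5.04423781e-02  3.26977638e-05] 0.12709129833410934 [1.34653742 6.68013374 2.05779245]
20 -4.824590337127326 27.361611466053496
40 -18.71644455048176 51.42300877492314
60 -39.99999999999999 69.28203230275508
80 -66.10814578664557 78.78462024097664
90 -79.99999999999999 80.0
[[ 0.995 -0.101  0.   ]
 [-0.101 -0.995  0.004]
 [-0.    -0.004 -1.   ]]
```

>>> {"op": "send_rows", "data": {"targets": [[1,[0,1.2,-13.9],[0,0,0]],[1,[0,4.8,-27.4],[0,0,0]],[1,[0,10.7,-40],[0,0,0]],[1,[0,18.7,-51.4],[0,0,0]],[1,[0,18.7,-51.4],[0,0,0]],[1,[0,18.7,-51.4],[0,0,0]]]}}

```text
t: 10.9
ee_pos: [0.5293, -0.1982, 0.1434]
ee_rot: [-0.005, 0.999, -0.05, -0.0]
force: [0.9, 16.2, 7.8]
grip_width: 0.13
```

>>> {"op": "send_rows", "data": {"targets": [[1,[0,-2.5,-1],[0,0,0]],[1,[0,7.3,-10.9],[0,0,0]],[1,[0,18.8,-18.9],[0,0,0]],[1,[0,31.4,-24.8],[0,0,0]],[1,[0,44.9,-28.4],[0,0,0]],[1,[0,44.9,-28.4],[0,0,0]],[1,[0,44.9,-28.4],[0,0,0]]]}}

```text
t: 11.6
ee_pos: [0.525, -0.2466, 0.1743]
ee_rot: [-0.001, 0.999, -0.05, 0.001]
force: [-4.0, 8.8, 14.2]
grip_width: 0.128
```

```bash
python3 - <<'E'
from h import *
s=state();print(s['ee_pos'],s['ee_rot'],s['grip_width'],s['force'])
im=read_camera('side')[:,:,::-1]; cv2.imwrite('pics/s2.png',cv2.resize(im[200:400,360:560],None,fx=3,fy=3,interpolation=3))
E
```

```text
[ 0.52504925 -0.24659334  0.17431844] [-1.04610480e-03  9.98739066e-01 -5.01872410e-02  6.52086467e-04] 0.12791662957881272 [-4.00877893  8.7794898  14.16948312]
```

View pics/s2.png

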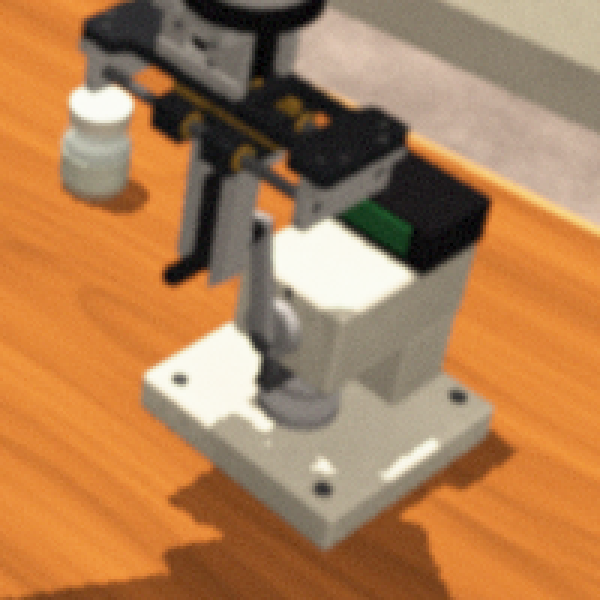

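The side crop shows the lever nearly upright in the jaws. By kinematics it is at about 79°. I'll go the rest of the way and easy the vertical push.

>>> {"op": "send_rows", "data": {"targets": [[1,[0,5,-2],[0,0,0]],[1,[0,10,-3],[0,0,0]],[1,[0,15,-3.5],[0,0,0]],[1,[0,15,-3.5],[0,0,0]],[1,[0,15,-3.5],[0,0,0]],[1,[0,15,-3.5],[0,0,0]]]}}

```text
t: 12.25
ee_pos: [0.5235, -0.2611, 0.1762]
ee_rot: [-0.001, 0.999, -0.05, 0.001]
force: [-0.5, 6.0, 8.0]
grip_width: 0.128
```

```bash
python3 - <<'E'
from h import *
import pickle
s=state();print(s['ee_pos'],s['ee_rot'],s['grip_width'],s['force'])
c=camera_info('wrist'); im=read_camera('wrist')[:,:,::-1]; cv2.imwrite('pics/w5.png',cv2.resize(im[100:400,200:440],None,fx=2.5,fy=2,interpolation=3)); pickle.dump((c,s),open('w5.pkl','wb'))
e=np.array([.995,-.1,0]); 
print(proj('wrist',[[.5228,-.2619,.19]+e*.03,[.5228,-.2619,.11]+e*.05],c))
E
```

```text
[ 0.52345686 -0.26105864  0.17617876] [-1.37863215e-03  9.98742407e-01 -5.01135951e-02  5.76487218e-04] 0.128319287341327 [-0.45213392  6.00141271  8.01174759]
[[319.16743309 237.85974703]
 [318.99346653 184.61454377]]
```

View pics/w5.png

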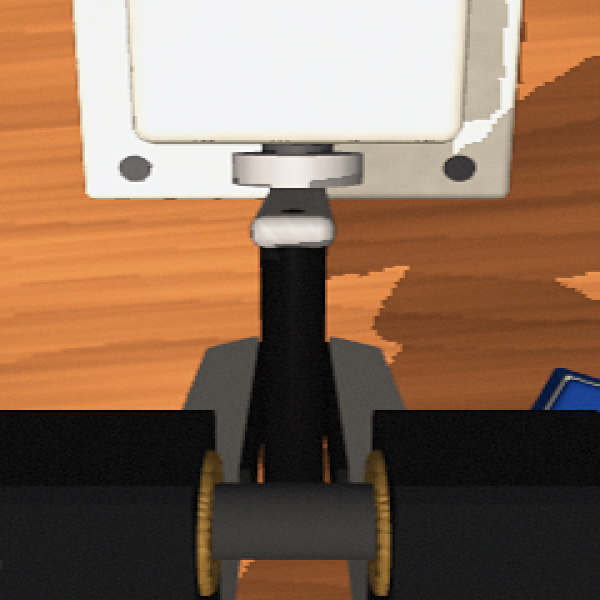

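The wrist crop shows the arm end at column 317.2 and the hub at 318.8, so the lever is about 0.8 mm (0.6°) short of upright. I'll trim that and hold.

>>> {"op": "send_rows", "data": {"targets": [[1,[0,1,-0.5],[0,0,0]],[1,[0,1,-0.5],[0,0,0]],[1,[0,1,-0.5],[0,0,0]],[1,[0,1,-0.5],[0,0,0]],[1,[0,1,-0.5],[0,0,0]],[1,[0,1,-0.5],[0,0,0]],[1,[0,1,-0.5],[0,0,0]],[1,[0,1,-0.5],[0,0,0]]], "grip_force": 30}}

```text
t: 13.1
ee_pos: [0.5234, -0.2616, 0.1762]
ee_rot: [-0.002, 0.999, -0.05, 0.001]
force: [1.6, 6.8, 6.0]
grip_width: 0.129
```

```bash
python3 - <<'E'
from h import *
s=state();print(s['ee_pos'],s['grip_width'],s['force'])
im=read_camera('wrist')[:,:,::-1].astype(int); 
for r0,name in ((167,'hub'),(215,'armend'),(245,'rod')):
    g=im[r0,270:370].min(1); print(name,r0,g[::2])
cv2.imwrite('pics/f.png',np.hstack([im[140:260,270:370].repeat(4,0).repeat(4,1),cv2.resize(read_camera('top')[:,:,::-1][195:285,190:290],(400,480)).astype(int)]))
E
```

```text
[ 0.52337788 -0.26164114  0.17619723] 0.12876808423546235 [1.58043752 6.84597912 6.02241855]
hub 167 [227 227 226 226 227 228 228 227 223 222 225 221 222 223 224 223 223 226
 227 227 224 227 226 226 224 223 223 221 223 224 225 226 224 225 227 227
 224 227 223 225 221 223 221 218 220 221 223 224 223 225]
armend 215 [ 78  76  78  79  74  76  73  70  68  74  70  70  74  72  70  74 194 208
 227 219 217 216 217 222 223 221 221 221 221 210 185 143  50  43  43  46
  43  44  44  46  45  45  48  44  44  46  46  45  48  45]
rod 245 [81 78 80 82 80 83 80 82 80 80 81 77 79 82 81 80 82 24  9 12 12 15 11 23
 19 15 15 15  8  9 43 74 70 73 73 75 74 75 77 79 76 80 78 74 41 43 41 44
 42 42][ WARN:0@2.303] global loadsave.cpp:1063 imwrite_ Unsupported depth image for selected encoder is fallbacked to CV_8U.
```

View pics/f.png

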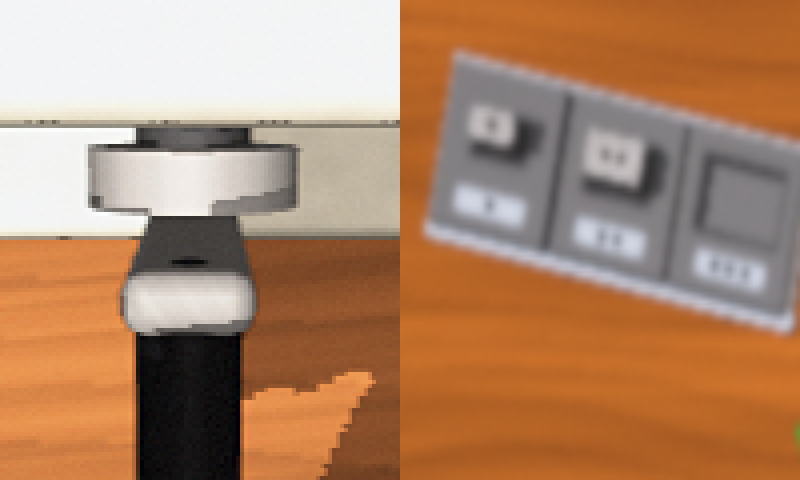

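Left: the arm end (x 188) is still about 1 px left of the hub (x 193). Right: the block sits in the two-dot slot. One more millimetre and it's done.

>>> {"op": "send_rows", "data": {"targets": [[1,[0,1,0],[0,0,0]],[1,[0,1,0],[0,0,0]],[1,[0,1,0],[0,0,0]],[1,[0,1,0],[0,0,0]],[1,[0,1,0],[0,0,0]],[1,[0,1,0],[0,0,0]],[1,[0,1,0],[0,0,0]],[1,[0,1,0],[0,0,0]]]}}

```text
t: 14.0
ee_pos: [0.5233, -0.2624, 0.1762]
ee_rot: [-0.002, 0.999, -0.05, 0.001]
force: [0.2, 7.0, 6.1]
grip_width: 0.129
```

```bash
python3 - <<'E'
from h import *
s=state();print(s['t'],s['ee_pos'],s['grip_width'],s['force'])
im=read_camera('wrist')[:,:,::-1]
for r in (185,213,217):
    g=cv2.GaussianBlur(im[r,270:370].astype(np.float32).mean(1)[None],(3,1),0)[0]; d=np.diff(g); print(r,270.5+np.argmax(d),270.5+np.argmin(d),270.5+np.argsort(-abs(d))[:4])
print(close_job())
E
```

```text
14.0 [ 0.52330579 -0.26235037  0.17618105] 0.1291346724916822 [0.18865881 6.96593589 6.13470603]
185 343.5 290.5 [290.5 343.5 342.5 291.5]
213 301.5 332.5 [332.5 331.5 301.5 300.5]
217 300.5 332.5 [332.5 300.5 301.5 331.5]
the job is handed in; nothing more can be done
None
```

I put the grey two-dot setting block into the middle, two-dot slot and released it. I then swung the cam lever up and handed the job in at about 14 s, with the gripper still holding it.

**Block:** the wrist and top pictures show it upright in its own pocket. The height at which it touched the floor matches being fully down. The small block, still in its slot, is the only other object I checked afterwards.

**Lever:** in the last wrist frame the arm end is at column 316.7 and the hub about 317, so the lever is upright to within roughly 1°. The steady force on the tool was about 7 N sideways and 6 N vertical, and the grip was 30 N.

**Disagreements:**
- The rod sits about 4 mm off the expected depth in the pads; it probably slid there early in the swing.
- An earlier camera estimate of the pivot was 4–5 mm off the one from the arm's position. I set the final angle from the close wrist view instead.
- I did not measure the presser foot's lift.

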